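# Take a contact reading on the hotplate

## Robot

A 6-joint arm with a two-finger parallel gripper is mounted at the origin on the work surface. World frame = base frame: x ahead of the robot, y to its left, z up, the work surface at z = 0. Lengths are in m, angles in rad, forces in N, time in s.
With the tool pointing down it reaches from about 0.375 to 0.975 m from the base axis. Payload 3.8 kg.
Tool frame: the origin (TCP) lies at the very end of the fingers, on their centre line; the grasp point (between the pads) lies 19 mm behind it; y points along the fingers, x is the direction in which the jaws open and shut, and the axes are right-handed (so a half turn about y gives the same grasp; the last joint's range is limited). The gripper opens to 85 mm and grips with 20 to 120 N. Pads are 22 mm wide; open, the fingers measure 114 mm over their backs; the gripper's body (76 mm by 85 mm) begins 54 mm behind the grasp point. The pads swing forward as they close: fully open they stand 13 mm farther back than shut.
Start: joints at [-1.318, 0.264, 1.604, -0, 1.274, -0.037], TCP at [0.193, -0.647, 0.231] pointing down, gripper open.
Joint ranges: [-2.63, 2.63], [-0.94, 2.18], [0.31, 2.57], [-1.31, 4.45], [0, 2.66], [-2.55, 2.55]. Speed limits (rad/s): [2.57, 2.57, 3.14, 3.14, 3.14, 3.14].

## Interface

Orientations are given as a rotation vector (axis times angle).
In Python, from workcell import bot, cams gives the robot as it stands.
- The arm moves only by the tool play_rows, never from a script. Its argument "motion" is a list of rows, each a list of 2 entries, a list of its own where there are three numbers: the shift along the world's x, y, z normalised to -1 to 1, where 1 is 400 mm, then the turn, a rotation vector about the world's x, y, z normalised to -1 to 1, where 1 is pi/4 rad. In form: [[[tx, ty, tz], [ax, ay, az]], ...]. A call has 1 to 10 rows; each row is the pose to reach, as a shift and turn from the pose commanded when the call began; what a row does not reach only later rows make up. A row lasts 1/8 s, in which the tool goes at most 62.5 mm and 10.7 degrees, less where a joint would pass 70% of its speed; a pose out of reach is approached as far as the arm can. A call with a number of a shift or a turn outside -1 to 1 is refused whole. A call with a gripper value outside its range is refused whole. "gripper" is the closure, from 0 (fully open) to 1 (shut), set as the call begins (left out, the last holds). The fingers move at their own pace and stop on an object; "squeeze" is the grip in N (left out, the last holds). Time passes only in rows, so rows that repeat a pose let the fingers close. It gives the time, the measured TCP pose, the force and the opening at its end, in the units of the state.
- bot.read_state(): the state, without advancing time (a new reading comes with each control period).
- cams.read_camera(name): name is "side" or "top" or "wrist"; returns (picture, depth): 400x640x3 uint8, red, green, blue; 400x640 float32, m along the optical axis (not along the pixel's ray), 0 where there is no reading.
- cams.calibration(name): a dict with "mtx" (3x3 intrinsics, pixels), "R" (3x3) and "t" (3): a world point X has camera coordinates R X + t; the wrist camera has in their place "tool_from_camera" (4x4, takes a point from camera to tool coordinates, whose origin is the TCP and whose axes are the tool frame's). Camera axes: x right, y down, z forward; pixel columns grow to the right and rows downward; lengths in m; the calibration is good to about 2 mm. The wrist camera is an equidistant fisheye: a pixel r from the principal point sees the ray r / f radians off the axis. A picture is of the moment at which its call begins: read the wrist's pose just before it. calibration takes no time and is no camera call.
- bot.finish_job(): hands the job in, once; it reports no verdict.
Trained networks look in the newest picture that a camera, given by its name, has taken for a name from the list of things; names that differ only in an ending like _2 or _b are one class to them, and where a whole thing is asked for, a point or a joint stands for the part that bears it (a point fixed in the world has none). Each returns a list of dicts, best first, with "conf" (0 to 1); they miss things now and then, are a little off and sometimes report something else, mostly with a low value. They report only what shows in the picture. A call takes as long as a camera call. They do not tell look-alikes from the thing itself.
- cams.recognise(camera, label): "xyz" ([x, y, z] in m, in the coordinates of the camera as it stood for that picture, good to about 4 mm: the middle of the surface that is visible of it).
- cams.regions_of(camera, label): "mask" (400x640 bool, what is visible of it).
- cams.mark_of(camera, label): "xyz" ([x, y, z] in m, in the coordinates of the camera as it stood for that picture, good to about 4 mm: a listed point, or the origin of a listed thing).
The state is a dict: "time": time; "q": joint angles; "joint_vel": joint speeds; "joint_torque": joint torques, N m; "tool_pos": TCP position; "tcp_rot": TCP orientation; "wrist_force": force on the tool from outside, world axes, zero at the start; "torque": the same for the moment, N m; "width": opening from 0.0 (shut) to 1.0 (fully open).
Only numpy, scipy, OpenCV 4.12 (cv2) and the standard library are available. Lean on these libraries where they do the work, as an engineer would, in place of code of your own. Each camera call takes 0.05 s, during which the arm holds its last target.

## Task

A pot lid has been left on the hotplate: lift it off and set it down gently, flat on the middle of the round cork mat. Then take the surface probe out of its wooden stand and hold it upright with its copper foot inside the white ring painted on the plate, its display squarely facing the side of the hotplate that has the control knob, pressing lightly so that the sprung foot is pushed about half way in. Finish while still holding the probe like that, and leave the jar, the bottle and the tumbler where they are.

Things in the scene. Friction and masses are not known exactly. Their poses are not given: they have to be found in the camera images.
- hotplate: Portable electric hotplate, fixed; steel housing 260 x 220 mm (from x = -110 to +150 mm and y = -110 to +110 mm in its frame), top at 58 mm, with a round black cooking plate of 170 mm diameter whose flat top is 75 mm above the work surface. Origin on the work surface under the centre of the cooking plate, z up; +x points to the side with the control knob.
- knob (a point): Top of the hotplate's grey control knob (32 mm diameter), 126 mm from the plate's centre along the hotplate's +x; its top is 72 mm above the work surface.
- spot: White painted ring (outer diameter 34, inner 26 mm) with a centre dot, flat on the cooking plate, up to 45 mm off the plate's centre and at first hidden under the lid. Origin at the ring's centre on the plate's top surface (75 mm above the work surface); axes as the hotplate's.
- lid: Loose teal pot lid, round, 150 mm diameter, about 0.3 kg, lying on the cooking plate. Origin at the centre of its flat underside, z up. Its rim is 7 mm high, and it rises to 16 mm at the middle; on top, on a thin neck, a black cylindrical knob of 30 mm diameter from 26 to 50 mm above the underside, to be gripped from above.
- mat: Round cork mat, fixed, 170 mm diameter (176 mm with its wooden edge), top 8 mm above the work surface. Origin at its centre on the work surface.
- stand: Pale wooden block, fixed, 70 x 70 mm and 85 mm high, with an upright through hole of 19 mm diameter in the middle that holds the probe. Origin at the centre of its underside, z up.
- probe: Loose surface probe, about 0.15 kg, upright in the stand. White handle 24 (x) x 34 (y) x 70 mm high (z), gripped from above across its 34 mm sides; below it a 10 mm steel sleeve, then the sprung foot, 75 mm down: lift it over 75 mm to clear the stand. Origin: centre of the handle's underside, resting on the stand's top. +x: out of the display face (orange stripe on that edge of the top).
- tip (a point): Centre of the flat lower face of the probe's copper foot (12 mm diameter), on the probe's axis; 75 mm below the probe's origin when free.
- foot (a joint): How far the sprung foot is pushed up into the probe: 0 free, 0.010 m fully in. The spring needs about 1.2 N to start and 4.2 N fully in (300 N/m); half way, 5 mm, is about 2.7 N.
- jar: Bystander: glass jar with a wooden lid, 84 mm diameter, 120 mm high, about 0.4 kg. Origin at the centre of its underside.
- bottle: Bystander: amber bottle, 68 mm diameter, 170 mm high, about 0.4 kg. Origin at the centre of its underside.
- tumbler: Bystander: empty glass tumbler, 66 mm diameter, 85 mm high, about 0.15 kg. Origin at the centre of its underside.
Not all that is in view belongs to the job. There is more than one size of the probe; the job needs the largest.

How it is judged:
By the outcome, as a careful person would: the job done as asked, in the order asked, and still so for the second after the job is handed in, while the arm keeps its last pose, push and grip.
It also fails if it takes over 58 s, if anything falls off the work surface, if the arm or the gripper's body presses on something with over 40 N, if the wrist force passes 120 N, or if a joint passes its speed limit or range.

## Working session

There is one attempt and no reset: what is moved stays moved. The work goes in short steps, Python scripts to look and compute and a tool call to move; the robot and the scene stay as the last step left them, time stands still between calls to the robot, and variables do not carry over. Pictures are saved under pics/ and viewed, and the job is handed in when it is done.

Besides the shell and the picture viewer there is one more tool, called by a JSON object that holds its "api" and its "payload", one argument or row to a line. play_rows: Moves the arm, as the interface text tells. Its arguments: {"type":"object","properties":{"motion":{"type":"array","items":{"type":"array"}},"gripper":{"type":"number"},"squeeze":{"type":"number"}},"required":["motion"]}

```bash
ls; mkdir -p pics
cat > h.py <<'E'
import numpy as np, cv2
from workcell import bot, cams
from scipy.spatial.transform import Rotation as Ro
def shot(n,fn):
    p,d=cams.read_camera(n); cv2.imwrite('pics/'+fn,p[:,:,::-1]); np.save('pics/'+fn[:-4]+'_d.npy',d); return p,d
def w(n,c):
    k=cams.calibration(n); return k['R'].T@(np.asarray(c)-k['t'])
def pix(n,u,v,z):
    k=cams.calibration(n); r=np.linalg.inv(k['mtx'])@[u,v,1]; C=-k['R'].T@k['t']; D=k['R'].T@r; return C+D*(z-C[2])/D[2]
def proj(n,X):
    k=cams.calibration(n); c=k['mtx']@(k['R']@np.asarray(X)+k['t']); return c[:2]/c[2]
E
python3 - <<'E'
from h import *
np.set_printoptions(precision=4,suppress=True)
for n in ['side','top']: shot(n,n+'0.png')
for l in ['hotplate','knob','lid','mat','stand','probe','jar','bottle','tumbler']:
    for n in ['top','side']:
        for r in cams.mark_of(n,l)[:4]: 
            X=w(n,r['xyz']); print(l,n,round(r['conf'],2),X,proj(n,X).round())
s=bot.read_state();print(s)
E
```

```text
pics
hotplate top 0.57 [0.658  0.0548 0.0736] [311. 178.]
hotplate side 0.8 [ 0.5334  0.0417 -0.0006] [330. 229.]
knob top 0.69 [0.6616 0.0552 0.0728] [311. 177.]
knob side 0.97 [0.6563 0.0516 0.0711] [295. 203.]
lid top 0.66 [0.5362 0.0473 0.0736] [314. 222.]
lid side 0.69 [0.5345 0.0474 0.0769] [329. 210.]
lid side 0.53 [ 0.4691 -0.2913  0.0031] [384. 189.]
mat top 0.93 [ 0.4649 -0.2923 -0.0006] [434. 249.]
mat side 0.67 [ 0.4676 -0.2909  0.0031] [384. 190.]
stand top 0.64 [0.4845 0.3539 0.0027] [208. 244.]
stand top 0.49 [0.4863 0.3558 0.0812] [199. 241.]
stand side 0.86 [0.4827 0.36   0.0022] [293. 296.]
probe top 0.71 [ 0.7201  0.3126 -0.0036] [226. 165.]
probe top 0.55 [0.4838 0.3586 0.0828] [198. 242.]
probe top 0.52 [0.4229 0.2686 0.0561] [233. 265.]
probe top 0.47 [0.511  0.4507 0.054 ] [168. 234.]
probe side 0.84 [0.4178 0.2696 0.0579] [332. 266.]
probe side 0.67 [0.5147 0.4547 0.0537] [260. 300.]
jar top 0.77 [ 0.7267  0.3097 -0.0019] [227. 163.]
jar top 0.34 [ 0.4638 -0.2898  0.0031] [434. 249.]
jar side 0.97 [ 0.7248  0.3086 -0.0008] [230. 258.]
bottle top 0.88 [ 0.7208 -0.257   0.0004] [417. 163.]
bottle side 0.65 [ 0.7306 -0.2578  0.0001] [319. 179.]
tumbler top 0.86 [ 0.6872 -0.4135  0.0008] [471. 173.]
tumbler side 0.69 [ 0.6846 -0.4162  0.0047] [346. 166.]
{'time': 1.0, 'q': array([-1.3179,  0.2639,  1.604 ,  0.    ,  1.2737, -0.0369]), 'joint_vel': array([-0.0005,  0.0012,  0.0006, -0.    ,  0.0009,  0.0014]), 'joint_torque': array([  0.0008, -51.508 , -36.7741,   0.    ,   0.0007,  -0.    ]), 'tool_pos': array([ 0.1929, -0.6468,  0.2313]), 'tcp_rot': array([-1.3325,  0.9931, -0.9931]), 'wrist_force': array([-0.361 ,  0.1091,  0.2486]), 'torque': array([ 0.0157, -0.0513,  0.0125]), 'width': 0.9994632283262048}
```

View images.

View pics/top0.png

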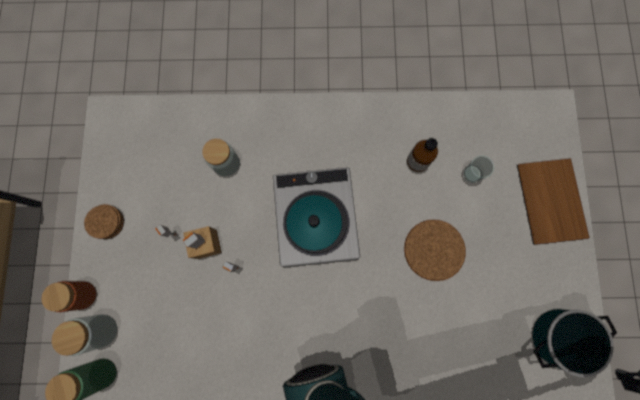

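View pics/side0.png

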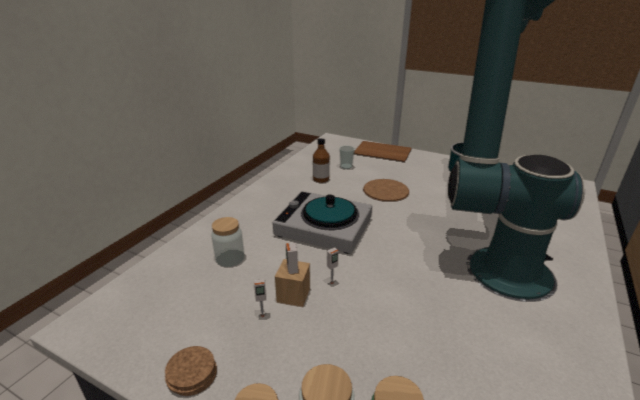

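Run:
```python
from h import *
np.set_printoptions(precision=4,suppress=True)
s=bot.read_state();print(Ro.from_rotvec(s['tcp_rot']).as_matrix())
for n in ['top','side','wrist']:
    k=cams.calibration(n);print(n,k)
a=cv2.imread('pics/top0.png')[210:300,130:270];cv2.imwrite('pics/crop_top.png',cv2.resize(a,None,fx=5,fy=5,interpolation=3))
a=cv2.imread('pics/side0.png')[200:330,220:380];cv2.imwrite('pics/crop_side.png',cv2.resize(a,None,fx=4,fy=4,interpolation=3))
```

```text
[[ 0.2858  0.      0.9583]
 [-0.9583  0.      0.2858]
 [-0.     -1.      0.    ]]
top {'mtx': array([[409.937 ,   0.    , 323.6272],
       [  0.    , 409.937 , 199.896 ],
       [  0.    ,   0.    ,   1.    ]]), 'R': array([[-0.0098, -0.9999, -0.0087],
       [-0.9819,  0.0112, -0.1893],
       [ 0.1894,  0.0067, -0.9819]]), 't': array([0.0273, 0.6   , 1.0826])}
side {'mtx': array([[393.3436,   0.    , 320.0102],
       [  0.    , 393.3436, 202.3565],
       [  0.    ,   0.    ,   1.    ]]), 'R': array([[-0.8878, -0.4602,  0.0019],
       [-0.2327,  0.4453, -0.8646],
       [ 0.3971, -0.768 , -0.5025]]), 't': array([0.5254, 0.1924, 1.09  ])}
wrist {'mtx': array([[309.7069,   0.    , 320.635 ],
       [  0.    , 309.7069, 194.4388],
       [  0.    ,   0.    ,   1.    ]]), 'tool_from_camera': array([[ 1.    , -0.0001,  0.    , -0.0015],
       [-0.0001, -0.3239,  0.9461, -0.1427],
       [-0.0001, -0.9461, -0.3239,  0.0837],
       [ 0.    ,  0.    ,  0.    ,  1.    ]])}
```

View pics/crop_top.png

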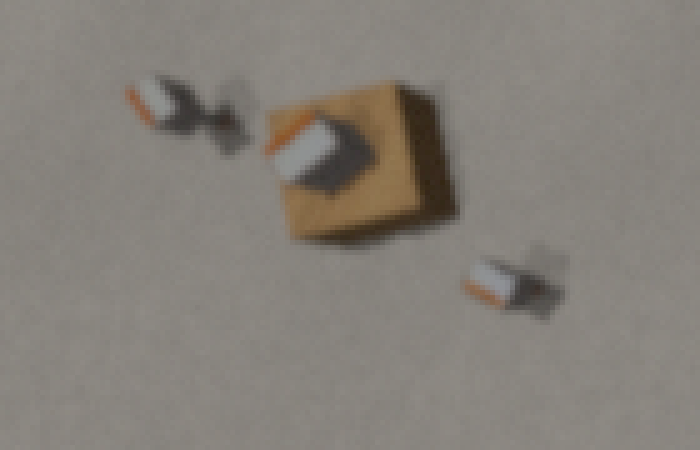

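View pics/crop_side.png

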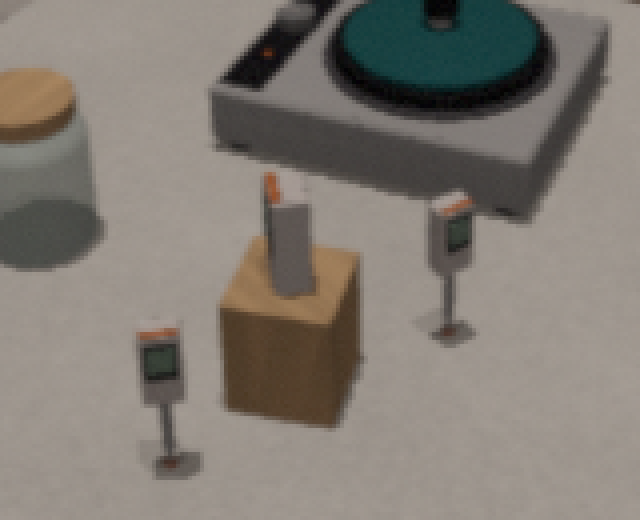

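Candidates for the probe in the top view: small ones at (162,231) and (230,267) standing free, and the one at (193,240) in the wooden block. Crops show that the one in the block is clearly the largest, with its orange edge facing far-left (+x,+y). The lid is at (314,222), the mat at (434,249), and the knob at (311,177), on the far (+x) side.

{"api": "play_rows", "payload": {
  "motion": [
    [[0.475, 0.95, 0.05], [0, 0, 0]],
    [[0.475, 0.95, 0.05], [0, 0, 0]],
    [[0.475, 0.95, 0.05], [0, 0, 0]],
    [[0.475, 0.95, 0.05], [0, 0, 0]],
    [[0.475, 0.95, 0.05], [0, 0, 0]],
    [[0.475, 0.95, 0.05], [0, 0, 0]],
    [[0.475, 0.95, 0.05], [0, 0, 0]]
  ],
  "gripper": 0.3,
  "squeeze": 40
}}

```text
time: 1.88
tool_pos: [0.3836, -0.2648, 0.2518]
tcp_rot: [-1.332, 0.992, -0.994]
wrist_force: [0.4, -0.2, 0.1]
width: 0.703
```

{"api": "play_rows", "payload": {
  "motion": [
    [[0.38, 0.785, -0.1], [0, 0, 0]],
    [[0.38, 0.785, -0.1], [0, 0, 0]],
    [[0.38, 0.785, -0.1], [0, 0, 0]],
    [[0.38, 0.785, -0.1], [0, 0, 0]],
    [[0.38, 0.785, -0.1], [0, 0, 0]],
    [[0.38, 0.785, -0.1], [0, 0, 0]],
    [[0.38, 0.785, -0.1], [0, 0, 0]]
  ]
}}

```text
time: 2.75
tool_pos: [0.5354, 0.0495, 0.2109]
tcp_rot: [-1.334, 0.991, -0.99]
wrist_force: [-0.8, 0.1, -0.0]
width: 0.701
```

```bash
cat >> h.py <<'E'
def ww(c,s):
    T=cams.calibration('wrist')['tool_from_camera']; R=Ro.from_rotvec(s['tcp_rot']).as_matrix()
    return R@(T[:3,:3]@np.asarray(c)+T[:3,3])+s['tool_pos']
np.set_printoptions(precision=4,suppress=True)
def wray(u,v,s):
    k=cams.calibration('wrist');m=k['mtx'];x=(u-m[0,2])/m[0,0];y=(v-m[1,2])/m[1,1];th=np.hypot(x,y)
    d=np.array([np.sin(th)*x/th,np.sin(th)*y/th,np.cos(th)]);C=ww([0,0,0],s);return C,ww(d,s)-C
def wpix(u,v,z,s):
    C,d=wray(u,v,s);return C+d*(z-C[2])/d[2]
def wproj(X,s):
    k=cams.calibration('wrist');T=k['tool_from_camera'];R=Ro.from_rotvec(s['tcp_rot']).as_matrix()
    t=R.T@(np.asarray(X)-s['tool_pos']);c=T[:3,:3].T@(t-T[:3,3]);r=np.hypot(c[0],c[1]);th=np.arctan2(r,c[2])
    return k['mtx'][:2,2]+k['mtx'][0,0]*th*c[:2]/r
E
python3 - <<'E'
from h import *
s=bot.read_state();shot('wrist','w1.png');print(s['tool_pos'],s['q'],s['time'],s['width'])
for l in ['lid','hotplate','knob']:
    for r in cams.mark_of('wrist',l)[:3]:
        X=ww(r['xyz'],s);print(l,r['conf'],X,wproj(X,s).round())
E
```

```text
[0.5354 0.0495 0.2109] [0.0457 0.0186 1.9204 0.0004 1.203  1.3225] 2.75 0.7009953317292312
lid 0.71 [0.5328 0.0479 0.0732] [323. 185.]
knob 0.72 [0.6626 0.0591 0.0735] [354.  48.]
```

View pics/w1.png

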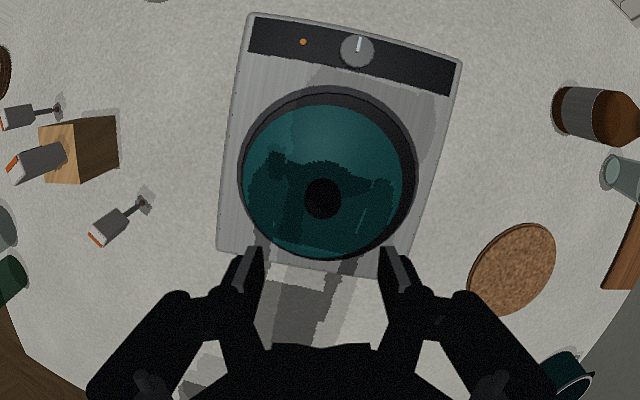

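Run:
```python
from h import *
s=bot.read_state()
print('lidknob',wpix(322,199,.122,s)); print('knob',wpix(357,51,.072,s)); print('spikes orange',wpix(303,42,.06,s))
for u,v in [(253,14),(461,62),(217,247)]: print('corner',wpix(u,v,.058,s))
for a in np.linspace(0,2*np.pi,8,endpoint=False): print(wproj([.467+.088*np.cos(a),-.2915+.088*np.sin(a),.008],s).round(),end=' ')
for n,lab in [('top','mat')]:
  for r in cams.regions_of(n,lab)[:1]:
    m=r['mask'];ys,xs=np.nonzero(m);P=np.array([pix(n,u,v,.008) for u,v in zip(xs,ys)])
    print('mat',m.sum(),(P.min(0)+P.max(0))/2,P.mean(0),np.ptp(P,0))
m=cams.regions_of('wrist','mat')
for r in m[:1]:
    ys,xs=np.nonzero(r['mask']);P=np.array([wpix(u,v,.008,s) for u,v in zip(xs,ys)]);print('mat w',r['conf'],(P.min(0)+P.max(0))/2,np.ptp(P,0))
for r in cams.regions_of('wrist','lid')[:1]:
    ys,xs=np.nonzero(r['mask']);P=np.array([wpix(u,v,.080,s) for u,v in zip(xs,ys)]);print('lid w',r['conf'],(P.min(0)+P.max(0))/2,np.ptp(P,0))
for r in cams.mark_of('wrist','probe')[:4]+cams.mark_of('wrist','stand')[:3]:
        X=ww(r['xyz'],s);print(r['conf'],X,wproj(X,s).round())
```

```text
lidknob [0.5348 0.0467 0.122 ]
knob [0.6604 0.0514 0.072 ]
spikes orange [0.656  0.1009 0.06  ]
corner [0.6721 0.1555 0.058 ]
corner [ 0.6909 -0.0519  0.058 ]
corner [0.4236 0.137  0.058 ]
[542. 221.] [507. 227.] [475. 261.] [469. 298.] [490. 314.] [522. 306.] [549. 278.] [558. 244.] mat 2994 [ 0.4644 -0.291   0.008 ] [ 0.4635 -0.2904  0.008 ] [0.1721 0.1735 0.    ]Traceback (most recent call last):
  File "<stdin>", line 12, in <module>
  File "h.py", line 20, in wpix
    C,d=wray(u,v,s);return C+d*(z-C[2])/d[2]
        ~~~~^^^^^^^
  File "h.py", line 18, in wray
    d=np.array([np.sin(th)*x/th,np.sin(th)*y/th,np.cos(th)]);C=ww([0,0,0],s);return C,ww(d,s)-C
                                                               ~~^^^^^^^^^^^
  File "h.py", line 13, in ww
    T=cams.calibration('wrist')['tool_from_camera']; R=Ro.from_rotvec(s['tcp_rot']).as_matrix()
      ~~~~~~~~~~~~~~~~^^^^^^^^^
ValueError: time passes only in moves, steps and waits
```

{"api": "play_rows", "payload": {
  "motion": [
    [[0, 0, -0.1], [0, 0, 0]],
    [[0, 0, -0.2], [0, 0, 0]],
    [[0, 0, -0.255], [0, 0, 0]],
    [[0, 0, -0.285], [0, 0, 0]],
    [[0, 0, -0.285], [0, 0, 0]]
  ]
}}

```text
time: 3.68
tool_pos: [0.5344, 0.0465, 0.0969]
tcp_rot: [-1.333, 0.995, -0.993]
wrist_force: [-0.3, -0.3, -0.4]
width: 0.698
```

```bash
python3 - <<'E'
import re
s=open('h.py').read().replace("bot, cams\n","bot, cams\nimport functools\n",1)
s=s.replace("cams.calibration(","CAL(")
s=s.replace("def shot","@functools.lru_cache(None)\ndef CAL(n): return cams.calibration(n)\ndef shot",1)
open('h.py','w').write(s)
E
python3 - <<'E'
from h import *
s=bot.read_state();shot('wrist','w2.png');print(s['tool_pos'],s['wrist_force'])
E
```

```text
[0.5344 0.0465 0.0969] [-0.3134 -0.3246 -0.375 ]
```

View pics/w2.png

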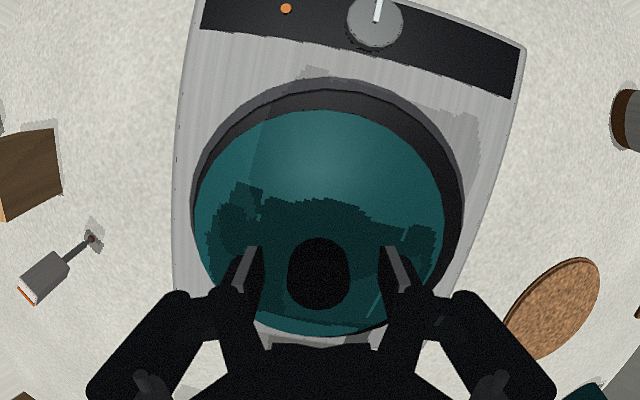

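The knob is centred between the pads at (318,272), so I'm closing on it and lifting.

{"api": "play_rows", "payload": {
  "motion": [
    [[0, 0, 0], [0, 0, 0]],
    [[0, 0, 0], [0, 0, 0]],
    [[0, 0, 0], [0, 0, 0]],
    [[0, 0, 0], [0, 0, 0]],
    [[0, 0, 0], [0, 0, 0]]
  ],
  "gripper": 1,
  "squeeze": 50
}}

```text
time: 4.35
tool_pos: [0.5361, 0.0473, 0.0989]
tcp_rot: [-1.331, 0.991, -0.995]
wrist_force: [-0.4, 0.0, 6.6]
width: 0.334
```

{"api": "play_rows", "payload": {
  "motion": [
    [[0, 0, 0.02], [0, 0, 0]],
    [[0, 0, 0.06], [0, 0, 0]],
    [[0, 0, 0.12], [0, 0, 0]],
    [[0, 0, 0.2], [0, 0, 0]],
    [[0, 0, 0.2], [0, 0, 0]]
  ]
}}

```text
time: 4.97
tool_pos: [0.5374, 0.0472, 0.1809]
tcp_rot: [-1.328, 0.988, -0.997]
wrist_force: [0.1, -0.5, -2.0]
width: 0.334
```

Run:
```python
from h import *
s=bot.read_state();shot('wrist','w3.png');print(s['tool_pos'],s['wrist_force'],s['width'],s['q'])
```

```text
[0.5374 0.0472 0.1809] [ 0.1426 -0.4884 -1.9533] 0.33389299232317726 [ 0.0416  0.0414  1.9544 -0.0001  1.1387  1.3225]
```

View pics/w3.png

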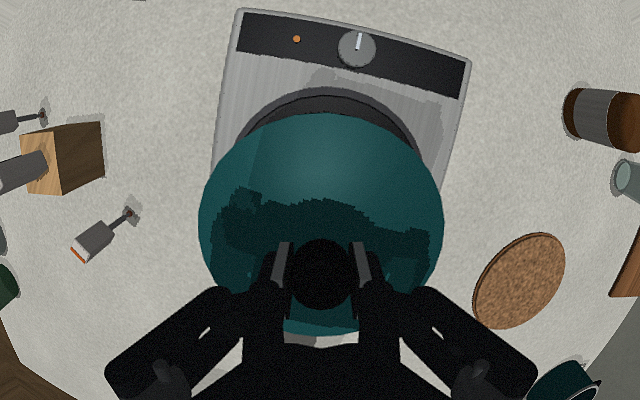

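{"api": "play_rows", "payload": {
  "motion": [
    [[-0.02, -0.1, 0], [0, 0, 0]],
    [[-0.05, -0.24, 0], [0, 0, 0]],
    [[-0.08, -0.38, 0], [0, 0, 0]],
    [[-0.11, -0.52, 0], [0, 0, 0]],
    [[-0.135, -0.66, 0], [0, 0, 0]],
    [[-0.16, -0.78, 0], [0, 0, 0]],
    [[-0.175, -0.845, 0], [0, 0, 0]],
    [[-0.175, -0.845, -0.05], [0, 0, 0]],
    [[-0.175, -0.845, -0.1], [0, 0, 0]],
    [[-0.175, -0.845, -0.1], [0, 0, 0]]
  ]
}}

```text
time: 6.28
tool_pos: [0.4621, -0.2892, 0.1334]
tcp_rot: [-1.333, 1.0, -0.987]
wrist_force: [-0.4, 0.5, -2.3]
width: 0.327
```

Run:
```python
from h import *
s=bot.read_state();print(s['tool_pos'],s['wrist_force'],s['width'])
shot('wrist','w4.png');shot('top','top1.png')
for r in cams.mark_of('top','lid')[:2]: print('lid',r['conf'],w('top',r['xyz']))
for r in cams.mark_of('top','spot')[:3]: X=w('top',r['xyz']);print('spot',r['conf'],X,proj('top',X))
a=cv2.imread('pics/top1.png');a=np.hstack([cv2.resize(a[165:270,265:365],None,fx=4,fy=4,interpolation=3),cv2.resize(a[200:305,385:485],None,fx=4,fy=4,interpolation=3)]);cv2.imwrite('pics/top1c.png',a)
```

```text
[ 0.4621 -0.2892  0.1334] [-0.4426  0.5362 -2.3021] 0.3269830466168819
lid 0.93 [ 0.4636 -0.2896  0.11  ]
spot 0.62 [0.5523 0.0555 0.0736] [311.0568 216.2155]
```

View pics/top1c.png

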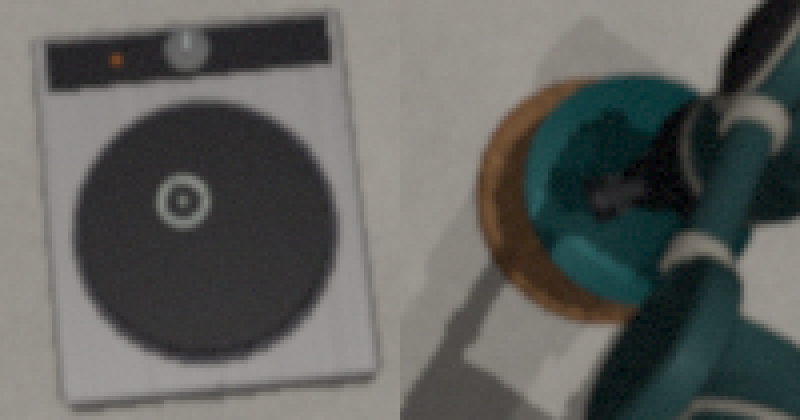

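View pics/w4.png

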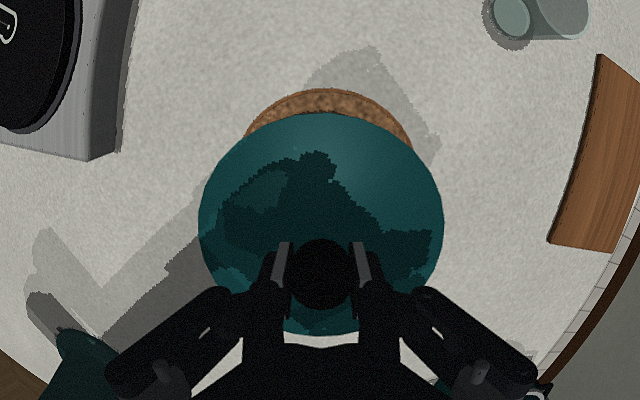

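{"api": "play_rows", "payload": {
  "motion": [
    [[0.003, 0, -0.06], [0, 0, 0]],
    [[0.003, 0, -0.14], [0, 0, 0]],
    [[0.003, 0, -0.2], [0, 0, 0]],
    [[0.003, 0, -0.235], [0, 0, 0]],
    [[0.003, 0, -0.245], [0, 0, 0]],
    [[0.003, 0, -0.245], [0, 0, 0]],
    [[0.003, 0, -0.245], [0, 0, 0]]
  ]
}}

```text
time: 7.35
tool_pos: [0.467, -0.2915, 0.0405]
tcp_rot: [-1.332, 0.991, -0.995]
wrist_force: [-0.6, -0.3, -2.1]
width: 0.332
```

{"api": "play_rows", "payload": {
  "motion": [
    [[0, 0, -0.005], [0, 0, 0]],
    [[0, 0, -0.009], [0, 0, 0]],
    [[0, 0, -0.013], [0, 0, 0]],
    [[0, 0, -0.016], [0, 0, 0]],
    [[0, 0, -0.016], [0, 0, 0]]
  ]
}}

```text
time: 7.98
tool_pos: [0.4659, -0.2907, 0.0326]
tcp_rot: [-1.332, 0.993, -0.993]
wrist_force: [-0.4, 0.4, -1.2]
width: 0.331
```

Run:
```python
from h import *
s=bot.read_state();print(s['tool_pos'],s['wrist_force'],s['width'])
shot('wrist','w5.png')
```

```text
[ 0.4659 -0.2907  0.0326] [-0.3624  0.3592 -1.2099] 0.3314375703019595
```

View pics/w5.png

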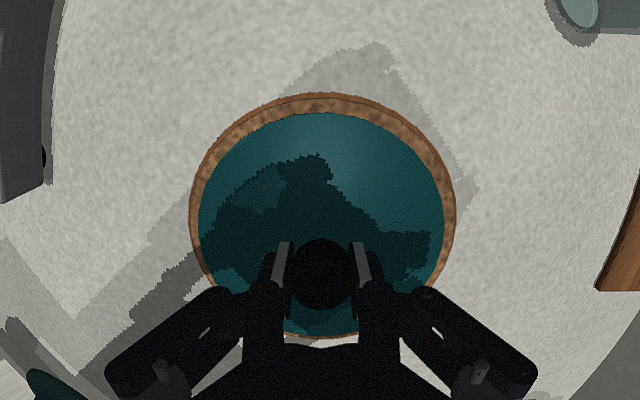

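Run:
```python
from h import *
s=bot.read_state()
k=CAL('wrist')
from scipy.optimize import least_squares
def fit(p,z):
    P=np.array([wpix(u,v,z,s)[:2] for u,v in p]);f=lambda c:np.hypot(P[:,0]-c[0],P[:,1]-c[1])-c[2]
    return least_squares(f,[.465,-.29,.08]).x
print('lid',fit([(320,113),(199,213),(444,213),(240,141),(401,141),(218,280),(428,270)],.014))
print('mat',fit([(318,93),(189,210),(456,210),(222,136),(425,138),(203,275)],.008))
```

```text
lid [ 0.465  -0.2895  0.0738]
mat [ 0.463  -0.2912  0.0856]
```

The lid is within about 2–3 mm of the mat centre. I'm lowering the last bit and releasing.

{"api": "play_rows", "payload": {
  "motion": [
    [[-0.004, -0.004, -0.003], [0, 0, 0]],
    [[-0.004, -0.004, -0.005], [0, 0, 0]],
    [[-0.004, -0.004, -0.005], [0, 0, 0]],
    [[-0.004, -0.004, -0.005], [0, 0, 0]]
  ]
}}

```text
time: 8.52
tool_pos: [0.4649, -0.2925, 0.0319]
tcp_rot: [-1.332, 0.993, -0.994]
wrist_force: [-1.2, 3.1, 5.5]
width: 0.336
```

{"api": "play_rows", "payload": {
  "motion": [
    [[0, 0, 0], [0, 0, 0]],
    [[0, 0, 0.002], [0, 0, 0]],
    [[0, 0, 0.003], [0, 0, 0]],
    [[0, 0, 0.003], [0, 0, 0]]
  ],
  "gripper": 0.3
}}

```text
time: 9.02
tool_pos: [0.4645, -0.2925, 0.0321]
tcp_rot: [-1.333, 0.993, -0.993]
wrist_force: [-0.1, 0.8, -0.2]
width: 0.697
```

{"api": "play_rows", "payload": {
  "motion": [
    [[0, 0, 0.03], [0, 0, 0]],
    [[0, 0, 0.1], [0, 0, 0]],
    [[0, 0, 0.22], [0, 0, 0]],
    [[0, 0, 0.36], [0, 0, 0]],
    [[0, 0, 0.5], [0, 0, 0]],
    [[0, 0, 0.5], [0, 0, 0]]
  ]
}}

```text
time: 9.78
tool_pos: [0.4678, -0.2948, 0.2398]
tcp_rot: [-1.332, 0.982, -1.004]
wrist_force: [-0.4, -1.1, 0.1]
width: 0.698
```

Run:
```python
from h import *
s=bot.read_state();print(s['tool_pos'],s['wrist_force'],s['width'])
shot('wrist','w6.png')
for r in cams.mark_of('wrist','lid')[:2]: print('lid',r['conf'],ww(r['xyz'],s))
```

```text
[ 0.4678 -0.2948  0.2398] [-0.435  -1.0708  0.136 ] 0.6977488913468046
lid 0.61 [ 0.4661 -0.2957  0.0079]
```

View pics/w6.png

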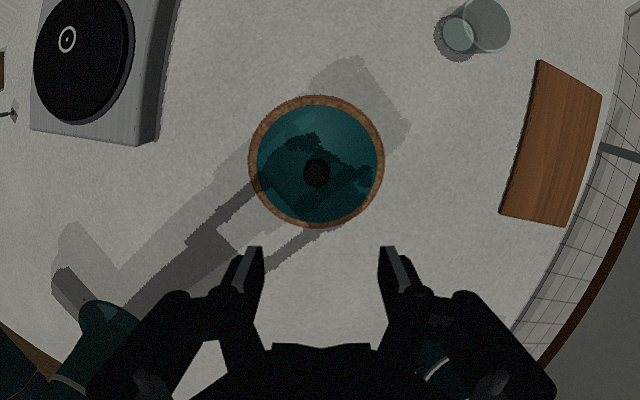

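{"api": "play_rows", "payload": {
  "motion": [
    [[0.01, 0.15, 0.03], [0, 0, 0]],
    [[0.03, 0.3, 0.06], [0, 0, 0]],
    [[0.05, 0.45, 0.08], [0, 0, 0]],
    [[0.06, 0.6, 0.1], [0, 0, 0]],
    [[0.07, 0.75, 0.1], [0, 0, 0]],
    [[0.075, 0.85, 0.1], [0, 0, 0]],
    [[0.075, 0.85, 0.1], [0, 0, 0]],
    [[0.075, 0.85, 0.1], [0, 0, 0]]
  ]
}}

```text
time: 10.88
tool_pos: [0.4936, 0.0472, 0.2706]
tcp_rot: [-1.335, 0.995, -0.991]
wrist_force: [0.8, 0.4, 0.3]
width: 0.699
```

Run:
```python
from h import *
s=bot.read_state();print(s['tool_pos'],s['joint_vel'])
shot('wrist','w7.png')
for l in ['spot','hotplate','knob']:
  for r in cams.mark_of('wrist',l)[:2]: print(l,r['conf'],ww(r['xyz'],s))
for l in ['stand','probe']:
  for r in cams.mark_of('wrist',l)[:4]: X=ww(r['xyz'],s);print(l,r['conf'],X,wproj(X,s).round())
```

```text
[0.4936 0.0472 0.2706] [-0.0246 -0.0047 -0.0071 -0.0004  0.0005  0.0003]
spot 0.92 [0.556  0.0608 0.0694]
hotplate 0.98 [ 0.5363  0.0436 -0.0044]
knob 0.87 [0.664  0.0589 0.0733]
stand 0.87 [0.4831 0.3608 0.0022] [121. 109.]
probe 0.87 [0.5159 0.455  0.0539] [61. 80.]
probe 0.87 [0.4188 0.2751 0.0555] [143. 171.]
probe 0.65 [0.4869 0.3605 0.087 ] [ 86. 112.]
```

View pics/w7.png

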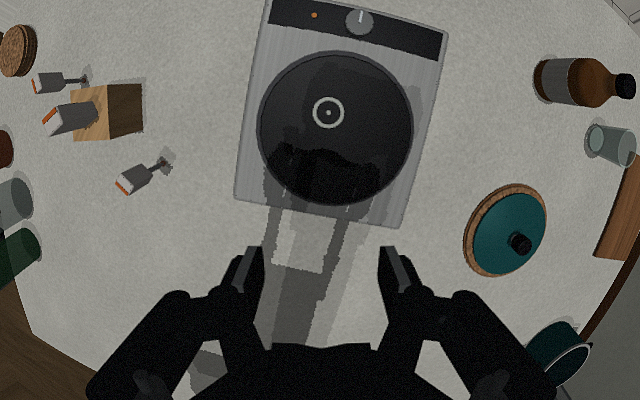

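```bash
cat > m.py <<'E'
from h import *
s=bot.read_state()
from scipy.optimize import least_squares
# spot centroid from bright pixels near ring
g=cv2.imread('pics/w7.png',0)[90:140,300:360]
ys,xs=np.nonzero(g>110);u,v=(xs.min()+xs.max())/2+300,(ys.min()+ys.max())/2+90
print('ring',u,v,len(xs),np.ptp(xs),np.ptp(ys),wpix(u,v,.075,s))
K=wpix(360,21,.072,s)
def fit(p,z):
    P=np.array([wpix(u,v,z,s)[:2] for u,v in p]);f=lambda c:np.hypot(P[:,0]-c[0],P[:,1]-c[1])-c[2]
    return least_squares(f,[.53,.05,.08]).x
C=fit([(334,50),(257,128),(413,128),(280,78),(391,80),(285,186),(385,188),(334,206)],.075)
print('plate',C,'knob',K,'yaw',np.degrees(np.arctan2(K[1]-C[1],K[0]-C[0])),np.hypot(K[1]-C[1],K[0]-C[0]))
for a,b in [((446,31),(404,227)),((268,0),(234,197)),((234,199),(402,229))]:
    A=wpix(*a,.058,s);B=wpix(*b,.058,s);d=A-B;print(A,B,np.degrees(np.arctan2(d[1],d[0])),np.hypot(*d[:2]))
E
python3 m.py
python3 - <<'E'
from h import *
# top-view edges
import cv2
a=cv2.imread('pics/top1.png');cv2.imwrite('pics/t2.png',cv2.resize(a[160:275,265:370],None,fx=5,fy=5,interpolation=3))
E
```

```text
ring 328.0 112.0 305 30 30 [0.5558 0.0579 0.075 ]
plate [0.5376 0.0432 0.0868] knob [0.6643 0.0539 0.072 ] yaw 4.827572693823943 0.12719031487429308
[ 0.6953 -0.0472  0.058 ] [ 0.445  -0.0796  0.058 ] 7.393731985755452 0.2524024900774617
[0.6644 0.1609 0.058 ] [0.4231 0.1402 0.058 ] 4.887567807689042 0.24221588763565402
[0.4204 0.1397 0.058 ] [ 0.4416 -0.0781  0.058 ] 95.55235781001117 0.2188709547389215
```

View pics/t2.png

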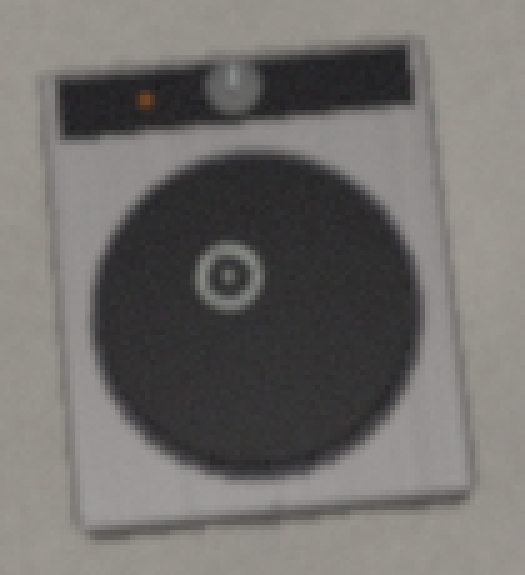

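Run:
```python
from h import *
q=lambda x,y,z:pix('top',265+x/5-.4,160+y/5-.4,z)
c={n:q(x,y,.058) for n,x,y in [('BL',44,75),('BR',420,39),('FL',82,526),('FR',470,490)]}
for a,b,o in [('BL','BR',90),('FL','FR',90),('BL','FL',0),('BR','FR',0)]:
    d=c[a]-c[b];print(a,b,np.degrees(np.arctan2(d[1],d[0]))-o,np.hypot(d[0],d[1]))
m=sum(c.values())/4;print('mid',m)
print('ring',q(230,275,.075),'knob',q(233,85,.072),'plate',q(258,314,.075))
```

```text
BL BR 4.956167768359066 0.21289464699975344
FL FR 4.667974760810168 0.21053497929978388
BL FL 5.437349933676388 0.2524218128189177
BR FR 4.901360334239427 0.2534719961622143
mid [0.5575 0.0442 0.058 ]
ring [0.5565 0.0566 0.075 ] knob [0.6637 0.0547 0.072 ] plate [0.535  0.0416 0.075 ]
```

Run:
```python
from h import *
q=lambda x,y,z=.155:pix('top',130+x/5-.4,210+y/5-.4,z)
A,B=q(268,152),q(318,112);d=A-B;print(A,B,np.degrees(np.arctan2(d[1],d[0]))-90,np.hypot(*d[:2]))
A,B=q(290,182),q(340,145);d=A-B;print(A,B,np.degrees(np.arctan2(d[1],d[0]))-90,np.hypot(*d[:2]))
print('ctr',q(304,147))
S=[q(270,112,.085),q(395,84,.085),q(418,208,.085),q(294,237,.085)]
for i in range(4):
    d=S[i]-S[(i+1)%4];print(np.degrees(np.arctan2(d[1],d[0])),np.hypot(*d[:2]))
print('stand',sum(S)/4)
```

```text
[0.4834 0.3722 0.155 ] [0.5032 0.3482 0.155 ] 39.47248843059177 0.031147539029197036
[0.4683 0.3604 0.155 ] [0.4865 0.3363 0.155 ] 37.056664839906304 0.030185046269431973
ctr [0.4857 0.3543 0.155 ]
102.19646613833196 0.06804652579033706
12.83126906371807 0.06809437304858765
-77.37648580606216 0.06683375974236584
-166.15912308777234 0.06861658567744623
stand [0.4855 0.3558 0.085 ]
```

{"api": "play_rows", "payload": {
  "motion": [
    [[-0.003, 0.12, 0], [0, 0, 0.1]],
    [[-0.008, 0.27, 0], [0, 0, 0.2]],
    [[-0.014, 0.42, -0.02], [0, 0, 0.3]],
    [[-0.02, 0.57, -0.04], [0, 0, 0.4]],
    [[-0.022, 0.7, -0.04], [0, 0, 0.475]],
    [[-0.022, 0.77, -0.04], [0, 0, 0.475]],
    [[-0.022, 0.77, -0.04], [0, 0, 0.475]],
    [[-0.022, 0.77, -0.04], [0, 0, 0.475]]
  ],
  "gripper": 0.2
}}

```text
time: 12.18
tool_pos: [0.4859, 0.3546, 0.2559]
tcp_rot: [-1.453, 0.709, -0.709]
wrist_force: [0.6, -0.2, -0.4]
width: 0.794
```

Run:
```python
from h import *
s=bot.read_state();print(s['tool_pos'],s['q'],s['width'],Ro.from_rotvec(s['tcp_rot']).as_matrix()[:,0])
shot('wrist','w8.png')
for l in ['stand','probe']:
  for r in cams.mark_of('wrist',l)[:4]: X=ww(r['xyz'],s);print(l,r['conf'],X,wproj(X,s).round())
```

```text
[0.4859 0.3546 0.2559] [ 0.5893  0.112   1.7372 -0.0006  1.293   1.498 ] 0.7943329617794685 [ 0.6149 -0.7886  0.0005]
stand 0.72 [0.4855 0.3627 0.0023] [316. 153.]
probe 0.9 [0.5165 0.4557 0.0567] [266.  91.]
probe 0.8 [0.419  0.2712 0.0553] [341. 247.]
probe 0.76 [0.4867 0.3623 0.0823] [317. 168.]
```

View pics/w8.png

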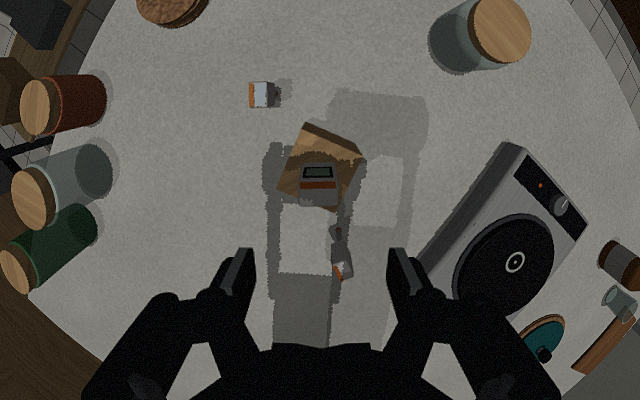

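Run:
```python
import cv2
a=cv2.imread('pics/w8.png')[115:215,265:375];cv2.imwrite('pics/w8c.png',cv2.resize(a,None,fx=6,fy=6,interpolation=3))
```

```text
(no output)
```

View pics/w8c.png

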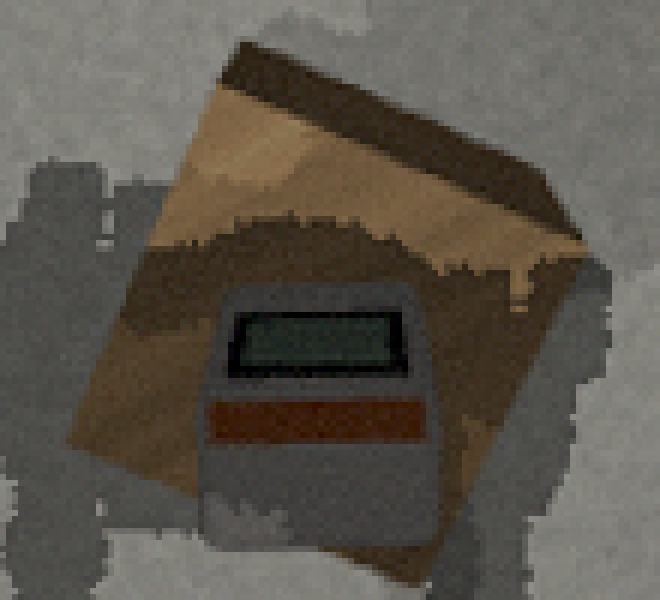

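Run:
```python
from h import *
s=bot.read_state()
q=lambda x,y,z=.155:wpix(265+x/6-.4,115+y/6-.4,z,s)
for a,b in [((207,403),(427,396)),((209,445),(427,440)),((203,546),(440,550))]:
    A,B=q(*a),q(*b);d=A-B;print(A,B,np.degrees(np.arctan2(d[1],d[0]))-90,np.hypot(*d[:2]))
A,B=q(207,403),q(427,396);C,D=q(203,546),q(440,550);print('ctr',(A+B+C+D)/4)
A,B=q(230,376,.13),q(407,374,.13);d=A-B;print('disp',np.degrees(np.arctan2(d[1],d[0]))-90)
R=Ro.from_rotvec(s['tcp_rot']).as_matrix();print(np.degrees(np.arctan2(R[1,0],R[0,0])))
print(R.T@((A*0+ (q(207,403)+q(427,396)+C+D)/4)-s['tool_pos']))
```

```text
[0.4835 0.3764 0.155 ] [0.5028 0.3533 0.155 ] 39.75350210438512 0.030163310506743042
[0.4789 0.3726 0.155 ] [0.4979 0.3493 0.155 ] 39.24213607103286 0.030100917557293046
[0.4663 0.3644 0.155 ] [0.4864 0.3377 0.155 ] 36.84483446615543 0.033378636594554846
ctr [0.4848 0.3579 0.155 ]
disp 38.52256370722816
-52.11680826003913
[-0.0037  0.1012  0.0013]
```

{"api": "play_rows", "payload": {
  "motion": [
    [[-0.002, 0.006, -0.08], [0, 0, 0.01]],
    [[-0.002, 0.006, -0.18], [0, 0, 0.01]],
    [[-0.002, 0.006, -0.27], [0, 0, 0.01]],
    [[-0.002, 0.006, -0.34], [0, 0, 0.01]],
    [[-0.002, 0.006, -0.365], [0, 0, 0.01]],
    [[-0.002, 0.006, -0.365], [0, 0, 0.01]]
  ]
}}

```text
time: 13.08
tool_pos: [0.4849, 0.3573, 0.11]
tcp_rot: [-1.455, 0.704, -0.703]
wrist_force: [-1.2, 0.0, 0.8]
width: 0.799
```

Run:
```python
from h import *
s=bot.read_state();print(s['tool_pos'],s['wrist_force'])
shot('wrist','w9.png')
```

```text
[0.4849 0.3573 0.11  ] [-1.2353  0.0268  0.7963]
```

View pics/w9.png

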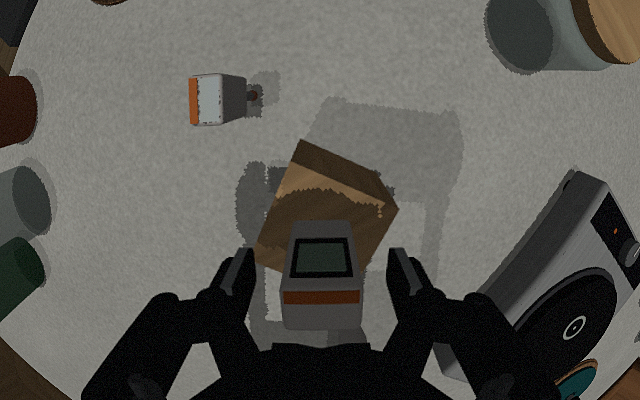

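The handle is centred between the fingers at x≈321. Closing.

{"api": "play_rows", "payload": {
  "motion": [
    [[0, 0, 0], [0, 0, 0]],
    [[0, 0, 0], [0, 0, 0]],
    [[0, 0, 0], [0, 0, 0]],
    [[0, 0, 0], [0, 0, 0]],
    [[0, 0, 0], [0, 0, 0]]
  ],
  "gripper": 1,
  "squeeze": 50
}}

```text
time: 13.75
tool_pos: [0.4859, 0.3585, 0.1117]
tcp_rot: [-1.452, 0.701, -0.703]
wrist_force: [-0.4, -0.8, 6.3]
width: 0.393
```

{"api": "play_rows", "payload": {
  "motion": [
    [[0, 0, 0.02], [0, 0, 0]],
    [[0, 0, 0.06], [0, 0, 0]],
    [[0, 0, 0.12], [0, 0, 0]],
    [[0, 0, 0.18], [0, 0, 0]],
    [[0, 0, 0.25], [0, 0, 0]],
    [[0, 0, 0.25], [0, 0, 0]],
    [[0, 0, 0.25], [0, 0, 0]]
  ]
}}

```text
time: 14.62
tool_pos: [0.4844, 0.3577, 0.2094]
tcp_rot: [-1.455, 0.703, -0.702]
wrist_force: [0.3, -0.3, -1.8]
width: 0.391
```

Run:
```python
from h import *
s=bot.read_state();print(s['tool_pos'],s['wrist_force'],s['width'])
shot('wrist','w10.png');shot('side','side10.png')
a=cv2.imread('pics/side10.png')[150:310,220:380];cv2.imwrite('pics/side10c.png',cv2.resize(a,None,fx=3.5,fy=3.5,interpolation=3))
```

```text
[0.4844 0.3577 0.2094] [ 0.3293 -0.2906 -1.8017] 0.39069534774907755
```

View pics/w10.png

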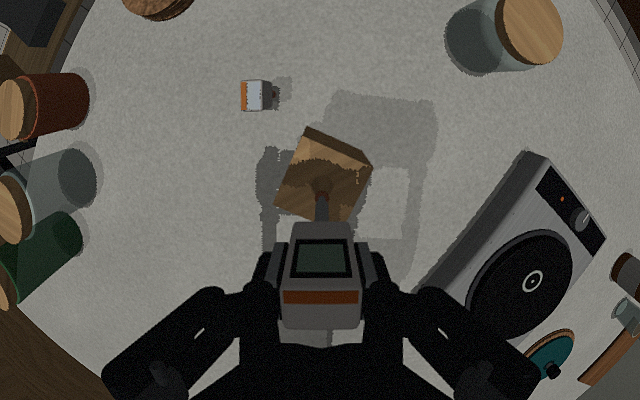

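View pics/side10c.png

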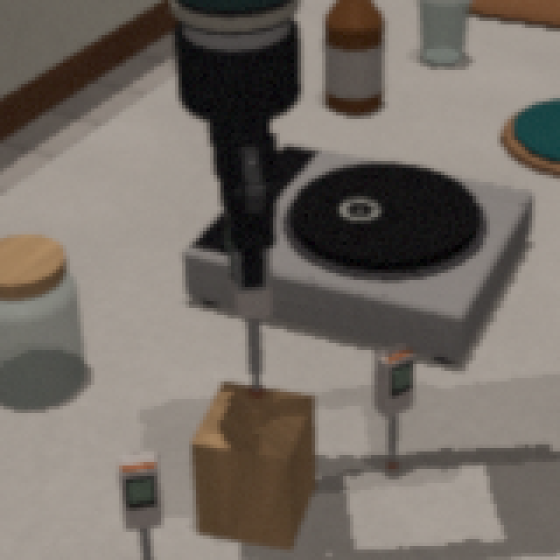

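Run:
```python
from h import *
s=bot.read_state()
R=Ro.from_rotvec(s['tcp_rot']).as_matrix()
print('pred tip px',wproj(s['tool_pos']+R@[0,.1017,0],s),'R y',R[:,1], 'x az',np.degrees(np.arctan2(R[1,0],R[0,0])))
for r in cams.mark_of('wrist','tip')[:2]: X=ww(r['xyz'],s);print('tip',r['conf'],R.T@(X-s['tool_pos']),wproj(X,s))
for r in cams.mark_of('wrist','probe')[:3]: X=ww(r['xyz'],s);print('probe',r['conf'],R.T@(X-s['tool_pos']),wproj(X,s))
a=cv2.imread('pics/w10.png')[170:340,265:375];cv2.imwrite('pics/w10c.png',cv2.resize(a,None,fx=3.5,fy=3.5,interpolation=2))
```

```text
pred tip px [322.2432 195.0384] R y [-0.0025 -0.0017 -1.    ] x az -51.56910322809521
tip 0.67 [-0.0022  0.105  -0.0007] [319.5707 194.5571]
tip 0.58 [-0.057   0.2108  0.0851] [271.3416  92.4005]
probe 0.97 [0.0019 0.0264 0.0013] [326.0738 233.499 ]
```

View pics/w10c.png

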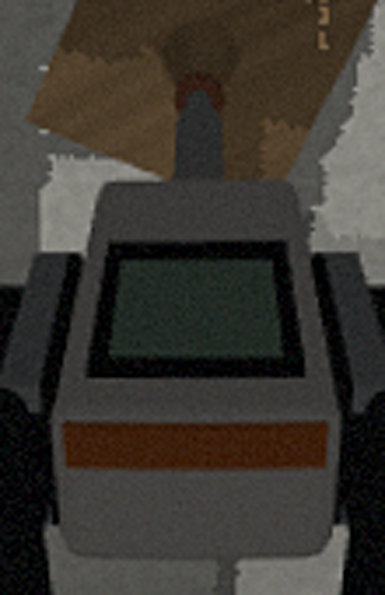

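{"api": "play_rows", "payload": {
  "motion": [
    [[0.02, -0.06, 0.02], [0, 0, -0.05]],
    [[0.05, -0.19, 0.04], [0, 0, -0.2]],
    [[0.08, -0.32, 0.04], [0, 0, -0.36]],
    [[0.11, -0.45, 0.04], [0, 0, -0.52]],
    [[0.14, -0.58, 0.02], [0, 0, -0.66]],
    [[0.165, -0.69, 0], [0, 0, -0.742]],
    [[0.176, -0.752, -0.01], [0, 0, -0.742]],
    [[0.176, -0.752, -0.01], [0, 0, -0.742]],
    [[0.176, -0.752, -0.01], [0, 0, -0.742]]
  ]
}}

```text
time: 15.95
tool_pos: [0.555, 0.0576, 0.2056]
tcp_rot: [-1.25, 1.145, -1.144]
wrist_force: [0.1, -0.4, -1.0]
width: 0.394
```

Run:
```python
from h import *
s=bot.read_state()
R=Ro.from_rotvec(s['tcp_rot']).as_matrix()
print(s['tool_pos'],s['wrist_force'],'pred tip px',wproj(s['tool_pos']+R@[0,.1017,0],s),'R y',R[:,1], 'x az',np.degrees(np.arctan2(R[1,0],R[0,0])),s['q'])
shot('wrist','w11.png')
for r in cams.mark_of('wrist','spot')[:2]: X=ww(r['xyz'],s);print('spot',r['conf'],X,wproj(X,s))
shot('side','side11.png');shot('top','top11.png')
a=cv2.imread('pics/w11.png')[110:340,240:400];cv2.imwrite('pics/w11c.png',cv2.resize(a,None,fx=2.6,fy=2.6,interpolation=2))
```

```text
[0.555  0.0576 0.2056] [ 0.0817 -0.3868 -0.9803] pred tip px [322.4535 194.0757] R y [-0.001   0.0005 -1.    ] x az -84.97619821863083 [0.0584 0.062  1.8854 0.0006 1.1952 1.5413]
spot 0.73 [0.5566 0.0599 0.069 ] [319.9963 180.0665]
spot 0.44 [0.7297 0.3109 0.0032] [130.7797  18.0524]
```

View pics/w11.png

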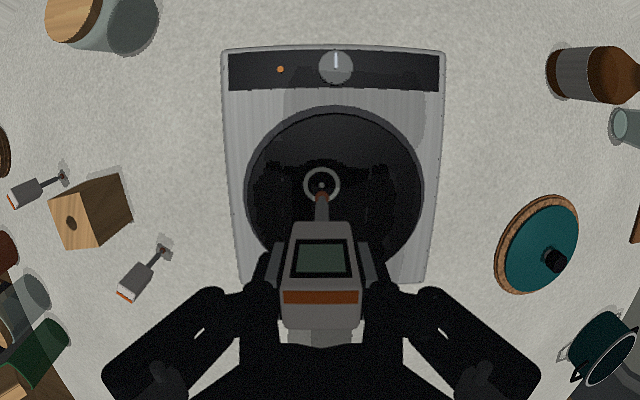

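View pics/w11c.png

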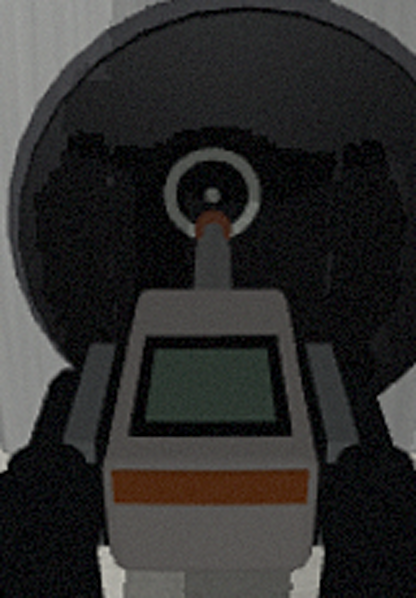

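Run:
```python
from h import *
s=bot.read_state()
R=Ro.from_rotvec(s['tcp_rot']).as_matrix()
A=s['tool_pos']+R@[0,s['tool_pos'][2]-.075,0];print('axis',A,wproj(A,s))
X=wpix(321.4,184.5,.075,s);print('ring',X,'tool',R.T@(X-A))
# yaw in wrist frame from housing edges at .058 : back edge, front of black panel
def az(a,b,z,o):
    p,q=wpix(*a,z,s),wpix(*b,z,s);d=p-q;print(np.degrees(np.arctan2(d[1],d[0]))-o,np.hypot(*d[:2]))
az((222,52),(444,52),.058,90);az((230,92),(441,90),.058,90);az((222,55),(241,280),.058,0);az((444,55),(432,250),.058,0)
K=wpix(336,68,.072,s);print('knob',K)
a=cv2.imread('pics/top11.png')[160:275,265:370];cv2.imwrite('pics/t11.png',cv2.resize(a,None,fx=5,fy=5,interpolation=3))
```

```text
axis [0.5552 0.0582 0.075 ] [322.2736 183.7757]
ring [0.5545 0.059  0.075 ] tool [-0.0008  0.     -0.0007]
5.864726197713367 0.21206377535804496
6.3157354464203905 0.20252197445356507
5.360175907616716 0.2440186137888369
6.827328735731398 0.20802228089405014
knob [0.6611 0.0558 0.072 ]
```

View pics/t11.png

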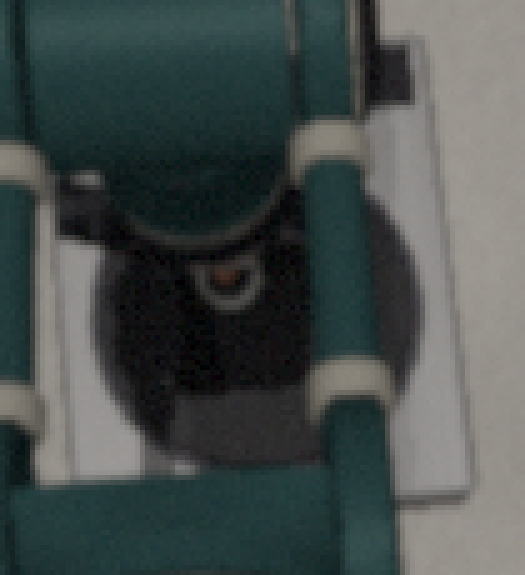

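{"api": "play_rows", "payload": {
  "motion": [
    [[-0.001, 0.001, -0.02], [0, 0, 0.011]],
    [[-0.001, 0.001, -0.04], [0, 0, 0.011]],
    [[-0.001, 0.001, -0.055], [0, 0, 0.011]],
    [[-0.001, 0.001, -0.06], [0, 0, 0.011]],
    [[-0.001, 0.001, -0.06], [0, 0, 0.011]],
    [[-0.001, 0.001, -0.06], [0, 0, 0.011]]
  ]
}}

```text
time: 16.9
tool_pos: [0.5551, 0.0575, 0.1824]
tcp_rot: [-1.253, 1.137, -1.138]
wrist_force: [-0.7, -0.9, -2.6]
width: 0.389
```

Run:
```python
from h import *
s=bot.read_state();print(s['tool_pos'],s['wrist_force'])
shot('wrist','w12.png');a=cv2.imread('pics/w12.png')[140:280,260:380];cv2.imwrite('pics/w12c.png',cv2.resize(a,None,fx=4,fy=4,interpolation=2))
shot('side','side12.png');a=cv2.imread('pics/side12.png')[150:260,260:380];cv2.imwrite('pics/side12c.png',cv2.resize(a,None,fx=5,fy=5,interpolation=3))
```

```text
[0.5551 0.0575 0.1824] [-0.7078 -0.9154 -2.5641]
```

View pics/w12c.png

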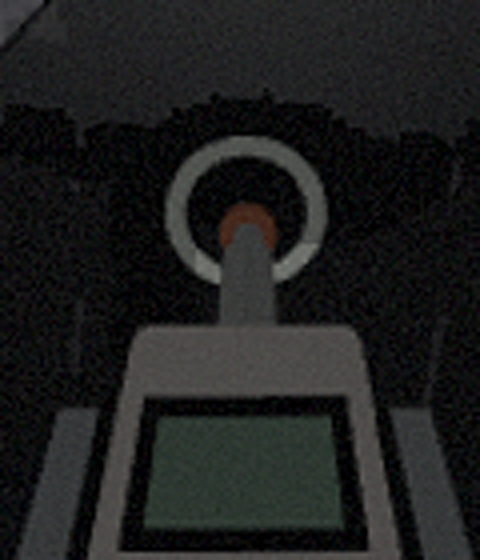

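View pics/side12c.png

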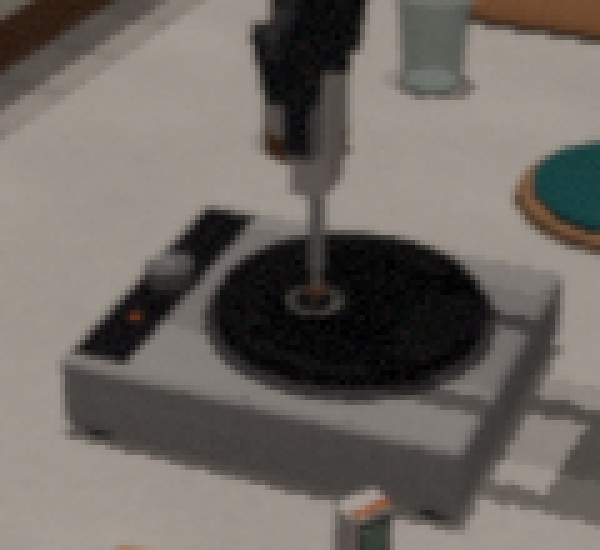

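```bash
cat > avg.py <<'E'
from h import *
import sys
n=int(sys.argv[1]) if len(sys.argv)>1 else 12
F=[];P=[]
for i in range(n):
    cams.read_camera('side');s=bot.read_state();F.append(s['wrist_force']);P.append(s['tool_pos'])
F=np.array(F);print('F',F.mean(0),'sd',F.std(0),'P',np.mean(P,0),'sd',np.std(P,0),s['time'])
E
python3 avg.py
```

```text
F [ 0.0526 -0.1424 -1.5562] sd [0.482  0.5019 0.3344] P [0.5549 0.0575 0.1822] sd [0.0001 0.     0.0001] 17.6
```

{"api": "play_rows", "payload": {
  "motion": [
    [[0, 0, -0.005], [0, 0, 0]],
    [[0, 0, -0.009], [0, 0, 0]],
    [[0, 0, -0.009], [0, 0, 0]],
    [[0, 0, -0.009], [0, 0, 0]]
  ]
}}

```text
time: 18.1
tool_pos: [0.5549, 0.0575, 0.1784]
tcp_rot: [-1.253, 1.138, -1.138]
wrist_force: [-0.2, -0.3, -1.9]
width: 0.394
```

```bash
python3 avg.py
```

```text
F [-0.0008 -0.1912 -1.4913] sd [0.5843 0.4078 0.2951] P [0.5549 0.0575 0.1785] sd [0. 0. 0.] 18.7
```

{"api": "play_rows", "payload": {
  "motion": [
    [[0, 0, -0.003], [0, 0, 0]],
    [[0, 0, -0.006], [0, 0, 0]],
    [[0, 0, -0.006], [0, 0, 0]]
  ]
}}

```text
time: 19.08
tool_pos: [0.555, 0.0576, 0.1762]
tcp_rot: [-1.253, 1.138, -1.138]
wrist_force: [-0.2, 0.6, 0.6]
width: 0.391
```

```bash
python3 avg.py
```

```text
F [ 0.1118 -0.0147 -0.3454] sd [0.3523 0.4813 0.5787] P [0.5549 0.0575 0.1762] sd [0.     0.     0.0001] 19.675
```

{"api": "play_rows", "payload": {
  "motion": [
    [[0, 0, -0.003], [0, 0, 0]],
    [[0, 0, -0.005], [0, 0, 0]],
    [[0, 0, -0.005], [0, 0, 0]]
  ]
}}

```text
time: 20.05
tool_pos: [0.5549, 0.0576, 0.1741]
tcp_rot: [-1.253, 1.138, -1.138]
wrist_force: [-0.3, -0.3, 0.3]
width: 0.39
```

```bash
python3 avg.py
```

```text
F [-0.1978 -0.422   0.3333] sd [0.4793 0.3315 0.5849] P [0.5549 0.0575 0.1741] sd [0. 0. 0.] 20.65
```

{"api": "play_rows", "payload": {
  "motion": [
    [[0, 0, -0.004], [0, 0, 0]],
    [[0, 0, -0.007], [0, 0, 0]],
    [[0, 0, -0.007], [0, 0, 0]]
  ]
}}

```text
time: 21.02
tool_pos: [0.5549, 0.0575, 0.1713]
tcp_rot: [-1.253, 1.138, -1.138]
wrist_force: [-0.2, -1.2, 2.2]
width: 0.387
```

```bash
python3 avg.py 20
python3 - <<'E'
from h import *
s=bot.read_state();R=Ro.from_rotvec(s['tcp_rot']).as_matrix();print(R[:,1],np.degrees(np.arctan2(R[1,0],R[0,0])),s['width'])
shot('wrist','w13.png');a=cv2.imread('pics/w13.png')[140:350,240:400];cv2.imwrite('pics/w13c.png',cv2.resize(a,None,fx=2.8,fy=2.8,interpolation=2))
shot('side','side13.png');a=cv2.imread('pics/side13.png')[150:260,260:420];cv2.imwrite('pics/side13c.png',cv2.resize(a,None,fx=5,fy=5,interpolation=3))
for l in ['jar','bottle','tumbler','lid']:
    for r in cams.mark_of('side',l)[:1]: print(l,r['conf'],w('side',r['xyz']))
E
```

```text
F [-0.1426 -0.5168  1.4723] sd [0.5482 0.4639 0.5432] P [0.5549 0.0575 0.1713] sd [0. 0. 0.] 22.025
[ 0.0001 -0.     -1.    ] -84.46441470473168 0.3925193791095221
jar 0.95 [ 0.7249  0.3121 -0.0015]
bottle 0.58 [ 0.7293 -0.2616  0.0021]
tumbler 0.77 [ 0.6824 -0.4183  0.0028]
lid 0.74 [ 0.4651 -0.2949  0.0126]
```

View pics/w13c.png

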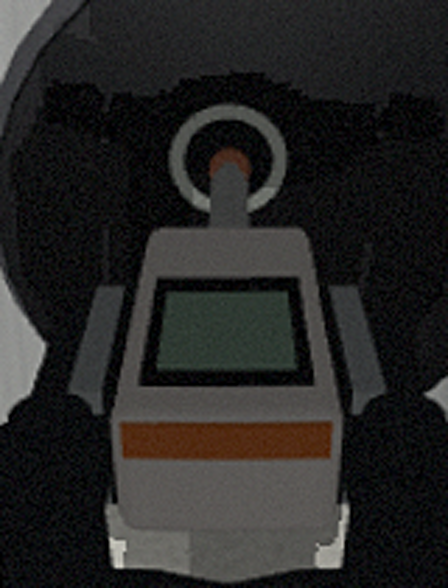

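View pics/side13c.png

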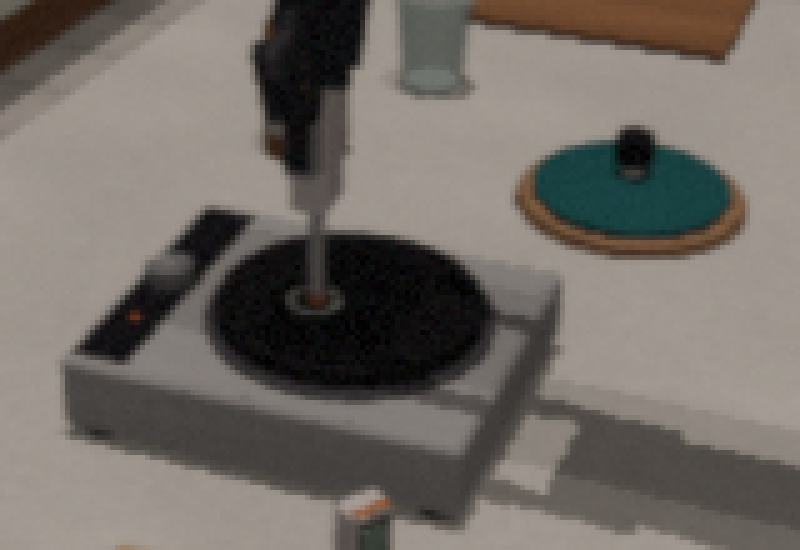

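Run:
```python
from h import *
s=bot.read_state();P=s['tool_pos'].copy();P[2]=.075
print('axis px',wproj(P,s),'ring px',228/2.8+240,158/2.8+140,wpix(228/2.8+239.7,158/2.8+139.7,.075,s),P)
print('side axis',proj('side',P),'side ring',315/5+260-.4,299.5/5+150-.4)
bot.finish_job()
```

```text
axis px [322.4909 196.2322] ring px 321.42857142857144 196.42857142857144 [0.5549 0.0587 0.075 ] [0.5549 0.0576 0.075 ]
side axis [322.0722 210.0703] side ring 322.6 209.5
the job is handed in; nothing more can be done
```

I moved the lid to the cork mat and left the arm holding the largest probe, the one from the wooden stand, upright on the painted ring. The job was handed in at about 22 s of the 58 s allowed; I got no verdict.

- **Lid:** my own fit, taken just before the lid touched down, put it within about 3 mm of the mat's centre. I then shifted it by about 2 mm towards centre. The after-placing pictures show it flat and centred.
- **Foot position:** the probe's axis is about 1 mm from the ring's centre in both the wrist and side cameras. The probe is vertical according to the tool pose.
- **Display direction:** the probe faces about 5.5° in the world frame. The hotplate's knob side measured between 4.7° and 6.8° depending on the edge used, so the display should be within about 1.5° of square.
- **Foot pressure:** the foot is pushed in about 5.0 mm by height below first contact. The averaged force is about 3.0 N net, which would mean nearer 6 mm. The two disagree slightly, but the force readings were noisy (about 0.5 N scatter).
- **Bystanders:** the jar, bottle and tumbler were found within about 5 mm of where they started, which is about the detection error. I never went near them.

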